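Shake up the blue paint on the touch mixer

ROBOT

A 7-joint arm with a two-finger parallel gripper is mounted at the origin on the work surface. World frame = base frame: x ahead of the robot, y to its left, z up, the work surface at z = 0. Lengths are in m, angles in rad, forces in N, time in s.
With the tool pointing down it reaches from about 0.425 to 0.925 m from the base axis. Payload 6.8 kg.
Tool frame: the origin (TCP) lies on the centre line of the jaws, within the pads' length; the fingertips stand 14 mm ahead of it and the grasp point (between the pads) lies 5 mm behind it (r.nose_length is the distance from the TCP to the fingertips, in m); z points along the fingers, y is the direction in which the jaws open and shut (so a half turn about z gives the same grasp; the last joint's range is limited). The gripper opens to 85 mm and grips with 20 to 120 N. Pads are 22 mm wide; open, the fingers measure 114 mm over their backs; the gripper's body (76 mm by 85 mm) begins 54 mm behind the grasp point. The pads swing forward as they close: fully open they stand 13 mm farther back than shut.
Start: joints at [-1.428, 0.477, 0.022, 1.555, -0.011, 1.109, -0.083], TCP at [0.168, 0.654, 0.245] pointing down, gripper open.
Joint ranges: [-2.96, 2.96], [-0.34, 2.1], [-1.41, 1.46], [0.24, 2.44], [-1.37, 4.51], [0.17, 1.92], [-2.96, 2.96]. Speed limits (rad/s): [2.39, 2.39, 3.14, 3.14, 3.14, 3.14, 3.14].

INTERFACE

Orientations are given as a rotation vector (axis times angle).
In Python, from bench import r, imaging, look_for, outline_of gives the robot as it stands. The module is installed in compiled form; this text tells all that it offers.
- The arm moves only by the tool carry_out, never from a script. Its arguments are lists of equal length, an entry for each row: "offset": the shift along the tool's x, y, z as a fraction of full scale, a list of three; "turn": the turn, a rotation vector about the tool's x, y, z as a fraction of full scale, a list of three. A call has 1 to 8 rows; each row is the pose to reach, as a shift and turn from the pose commanded when the call began, along the tool's axes at that moment; what a row does not reach only later rows make up. Full scale, the value 1, is 0.5 m for a shift and 1.5 rad for a turn. A row lasts 1/10 s, in which the tool goes at most 50 mm and 8.59 degrees, less where a joint would pass 70% of its speed; a pose out of reach is approached as far as the arm can. A call with a number of a shift or a turn outside -1 to 1 is refused whole. A call with a gripper value outside its range is refused whole. "hand" is the closure, from 0 (fully open) to 1 (shut), set as the call begins (left out, the last holds). The fingers move at their own pace and stop on an object; "force" is the grip in N (left out, the last holds). Time passes only in rows, so rows that repeat a pose let the fingers close. It gives the time, the measured TCP pose, the force and the opening at its end, in the units of the state.
- r.get_obs(): the state, without advancing time (a new reading comes with each control period).
- imaging.grab_frame(name): name is "side" or "top" or "wrist"; returns a dict with "pixels" (400x640x3 uint8, red, green, blue), "fx", "fy", "cx", "cy" (pixels), "R" (3x3) and "t" (3): a world point X has camera coordinates R X + t. Camera axes: x right, y down, z forward; pixel columns grow to the right and rows downward; lengths in m; the calibration is good to about 2 mm. The wrist camera is an equidistant fisheye: a pixel r from the principal point sees the ray r / f radians off the axis. A picture is of the moment at which its call begins. There is no depth.
- r.hand_in(): hands the job in, once; it reports no verdict.
Trained networks look in the newest picture that a camera, given by its name, has taken for a name from the list of things; names that differ only in an ending like _2 or _b are one class to them, and where a whole thing is asked for, a point or a joint stands for the part that bears it (a point fixed in the world has none). Each returns a list of dicts, best first, with "score" (0 to 1); they miss things now and then, are a little off and sometimes report something else, mostly with a low value. They report only what shows in the picture. A call takes as long as a camera call. They do not tell look-alikes from the thing itself.
- look_for(query, camera): "xyz" ([x, y, z] in m, in the coordinates of the camera as it stood for that picture, good to about 4 mm: the middle of the surface that is visible of it).
- outline_of(query, camera): "region" (400x640 bool, what is visible of it).
The state is a dict: "clock": time; "joints": joint angles; "qvel": joint speeds; "tau": joint torques, N m; "tcp_pos": TCP position; "orientation": TCP orientation; "contact_force": force on the tool from outside, world axes, zero at the start; "moment": the same for the moment, N m; "grip_width": finger opening in m.
Only numpy, scipy, OpenCV 4.12 (cv2) and the standard library are available. Lean on these libraries where they do the work, as an engineer would, in place of code of your own. Each camera call takes 0.05 s, during which the arm holds its last target. There are 200 camera calls.

TASK

Get the blue trim paint mixed: flip the mixer's red toggle switch over to on, then take the blue bottle out of the rack, stand it in the mixer's spring-mounted ring cradle and press it down against the spring, nearly to the bottom of the travel but without forcing it hard against the stop. The mixer runs only while the bottle is held down, so finish with the bottle upright, still in your grip and still pressed down; leave the other bottles, the thread spool and the knife where they are.

Things in the scene. Friction and masses are not known exactly. Their poses are not given: they have to be found in the camera images.
- mixer: White touch mixer for paint bottles, fixed to the bench. Origin on the bench under the cradle's axis; its x axis points from the control deck towards the back, z up. Main housing from x -60 to +90 mm, y +-65 mm, top 85 mm above the bench. Lower control deck in front of it: x -130 to -60 mm, top at 60 mm, with the red toggle in its middle (pivot at x -94, y 0, height 60 mm). The black ring cradle stands over the origin, on a coil spring. The shaking itself is not simulated.
- cradle_seat (a point): Centre of the cradle's flat inner floor, where a bottle's foot comes to rest; moves with the cradle (119 mm above the bench with the spring relaxed). The cradle is a black rubber ring cup: straight bore 56 mm across, flaring to about 63 mm at the mouth, rim 20 mm above the floor, 76 mm outside at the rim.
- cradle (a joint): How far the cradle is pressed down: 0 relaxed, 0.010 m at its hard stop. The spring is preloaded: it starts to give at about 5.5 N of downward load and takes about 12.5 N at the stop, so the bottle's own weight (1 to 2 N) does not move it.
- switch_tip (a point): Centre of the rounded end of the red toggle, 38 mm from its pivot. The toggle is 12 mm thick there. It leans about 23 degrees towards the front (mixer -x) when off and as far to the back (mixer +x) when on.
- switch (a joint): Toggle angle: about 0 is off (leaning to mixer -x), 0.8 rad is fully over to the back, on. It stays where it is left and takes about 2 N at the tip.
- rack: Plywood bottle rack fixed to the bench, 80 mm (x) by 270 mm (y), 30 mm high, origin under its centre. Three round wells, 54 mm across and 18 mm deep, at y -90, 0 and +90 mm along its own y axis; a bottle stands in each, in any order.
- blue_bottle_center (a point): Centre (half-way up) of the blue bottle, the one to mix; z axis along the bottle, up. Closed round bottle 100 mm high: body 50 mm across from the foot (50 mm below this point) to this height, then a shoulder narrowing to a 24 mm neck 17 mm above this point; white ribbed screw cap 31 mm across, from 22 to 50 mm above this point, good to grip. 100 to 200 g.
- orange_bottle_center (a point): Centre of the orange bottle, same shape, to be left in the rack.
- green_bottle_center (a point): Centre of the green bottle, same shape, to be left in the rack.
- spool: Red thread spool standing on the bench, 38 mm across, 48 mm high, origin under its centre; leave alone.
- knife: Yellow and black snap-off knife lying on the bench, 24 by 145 by 16 mm (22 mm high at the thumb slide), long axis its y, origin under its centre; leave alone.
Not all that is in view belongs to the job. What is shaped like the part that bears blue_bottle_center but pink or yellow is not meant.

How it is judged:
On the way, in this order (a step that is already met when the one before it is completed fails the run):
1. the mixer's toggle is switched on (value of joint switch above 0.65 rad), for 0.2 s.
2. the blue bottle is lifted clear of the rack in the gripper (height (world z) of blue_bottle_center above 0.09 m and contact force between the fingers and blue_bottle above 1 N), for 0.1 s.
At the end, for the whole second after the job is handed in: Toggle on (past 0.6 rad); blue bottle's foot within 4 mm of the cradle floor, centre within 9 mm of its axis, under 7 degrees of tilt, between the fingers (grasp point within 58 mm of its centre), pressing the cradle down over 6 of its 10 mm, the robot off the mixer, for the last second (value of joint switch above 0.6 rad and value of joint cradle above 0.006 m and horizontal distance between blue_bottle_center and cradle_seat below 0.009 m and z of blue_bottle_center in the frame of cradle_seat below 0.054 m and angle between blue_bottle_center's own z axis and vertical below 0.12 rad and contact force between blue_bottle and mixer above 5 N and contact force between the fingers and blue_bottle above 3 N and distance between the grasp point and blue_bottle_center below 0.058 m and contact force between each of the arm, the fingers and mixer below 1 N); the arm keeps its last pose, push and grip.
It fails at once if the bottle is forced hard against the cradle's stop (over 40 N) (contact force between blue_bottle and mixer above 40 N).
It fails at once if another bottle is disturbed (distance of any of orange_bottle_center, green_bottle_center from where it was at the start of the episode above 0.02 m).
It fails at once if the spool or the knife is disturbed (distance of any of spool, knife from where it was at the start of the episode above 0.02 m).
It also fails if it takes over 51 s, if anything falls off the work surface, if the arm or the gripper's body presses on something with over 40 N, if the wrist force passes 120 N, or if a joint passes its speed limit or range.

## Working session

There is one attempt and no reset: what is moved stays moved. The work goes in short steps, Python scripts to look and compute and a tool call to move; the robot and the scene stay as the last step left them, time stands still between calls to the robot, and variables do not carry over. Pictures are saved under pics/ and viewed, about 8 in all and at most 12, crops included, and the job is handed in when it is done.

Besides the shell and the picture viewer there is one more tool, called as name(argument=value, ...) on one line, values as JSON. carry_out: Moves the arm, as the interface text tells. Shift numbers are shares of 0.5 m and turn numbers shares of 1.5 rad, none past 1 either way. Its arguments: {"type":"object","properties":{"offset":{"type":"array","items":{"type":"array","items":{"type":"number","minimum":-1,"maximum":1}}},"turn":{"type":"array","items":{"type":"array","items":{"type":"number","minimum":-1,"maximum":1}}},"hand":{"type":"number"},"force":{"type":"number"}},"required":["offset","turn"]}

```bash
mkdir -p pics
cat > h.py <<'E'
import numpy as np, cv2
from bench import r, imaging, look_for, outline_of
def save(f,name,crop=None,scale=1):
    im=cv2.cvtColor(f["pixels"],cv2.COLOR_RGB2BGR)
    if crop: x0,y0,x1,y1=crop; im=im[y0:y1,x0:x1]
    im=cv2.resize(im,None,fx=scale,fy=scale,interpolation=cv2.INTER_CUBIC); cv2.imwrite("pics/"+name,im)
def toworld(f,p): return np.array(f["R"]).T@(np.array(p)-np.array(f["t"]))
def proj(f,X): 
    c=np.array(f["R"])@np.array(X)+np.array(f["t"]); return np.array([f["fx"]*c[0]/c[2]+f["cx"],f["fy"]*c[1]/c[2]+f["cy"]])
def ray(f,u,v):
    R=np.array(f["R"]); o=-R.T@np.array(f["t"]); d=R.T@np.array([(u-f["cx"])/f["fx"],(v-f["cy"])/f["fy"],1]); return o,d/np.linalg.norm(d)
def atz(f,u,v,z):
    o,d=ray(f,u,v); return o+d*(z-o[2])/d[2]
def tri(rays):
    A=0;b=0
    for o,d in rays:
        P=np.eye(3)-np.outer(d,d);A=A+P;b=b+P@o
    x=np.linalg.solve(A,b); return x,[np.linalg.norm((np.eye(3)-np.outer(d,d))@(x-o)) for o,d in rays]
E
python3 - <<'E'
from h import *
np.set_printoptions(precision=4,suppress=True)
print({k:np.round(v,4) for k,v in r.get_obs().items()})
for c in("side","top"):
    f=imaging.grab_frame(c); save(f,c+"1.png")
    print(c,f["fx"],"cam at",-np.array(f["R"]).T@np.array(f["t"]))
    for q in("mixer","cradle_seat","switch_tip","rack","blue_bottle_center","orange_bottle_center","green_bottle_center","spool","knife"):
        for d in look_for(q,c)[:3]:
            w=toworld(f,d["xyz"]); print(q,round(d["score"],2),w,proj(f,w).round())
E
```

```text
{'clock': np.float64(0.0), 'joints': array([-1.4281,  0.4778,  0.0223,  1.5564, -0.0115,  1.1093, -0.0831]), 'qvel': array([-0.0004, -0.0006,  0.0019,  0.0023, -0.    , -0.0006,  0.001 ]), 'tau': array([ -0.0005, -59.6463,   1.6077, -28.1187,   0.0124,   0.0095,
        -0.    ]), 'tcp_pos': array([0.1674, 0.6533, 0.2443]), 'orientation': array([-0.3928, -3.1168,  0.0029]), 'contact_force': array([-0.5223,  0.0307,  0.5364]), 'moment': array([ 0.0389,  0.0275, -0.0084]), 'grip_width': np.float64(0.0855)}
side 416.85775801875957 cam at [0.3504 0.7229 0.829 ]
mixer 0.94 [ 0.5696 -0.1735  0.0681] [339. 185.]
cradle_seat 0.81 [ 0.5896 -0.21    0.1274] [336. 160.]
switch_tip 0.41 [ 0.4828 -0.2299  0.0895] [373. 173.]
rack 0.9 [0.4583 0.2685 0.0265] [334. 338.]
rack 0.25 [ 0.5895 -0.2133  0.1229] [336. 161.]
blue_bottle_center 0.86 [0.4908 0.0276 0.0535] [348. 245.]
orange_bottle_center 0.79 [0.4765 0.3253 0.0727] [318. 348.]
green_bottle_center 0.73 [0.4654 0.2399 0.0735] [335. 313.]
spool 0.72 [0.7656 0.1294 0.0393] [231. 253.]
spool 0.59 [0.4639 0.2379 0.0717] [336. 313.]
knife 0.58 [ 0.4816 -0.3935  0.0149] [382. 162.]
knife 0.4 [0.4776 0.3253 0.0746] [317. 348.]
top 366.0982043677151 cam at [ 0.4945 -0.0477  1.1046]
mixer 0.78 [ 0.5715 -0.2094  0.0876] [382. 208.]
cradle_seat 0.75 [ 0.59   -0.2166  0.1165] [386. 201.]
rack 0.82 [0.4663 0.205  0.0306] [238. 250.]
blue_bottle_center 0.74 [0.4509 0.1267 0.0707] [263. 255.]
blue_bottle_center 0.72 [0.421  0.0226 0.0649] [300. 265.]
blue_bottle_center 0.68 [0.4913 0.0084 0.065 ] [305. 239.]
orange_bottle_center 0.84 [0.4871 0.2988 0.0711] [202. 244.]
green_bottle_center 0.59 [0.4635 0.2129 0.0746] [232. 251.]
green_bottle_center 0.58 [ 0.4803 -0.3949  0.0127] [442. 240.]
spool 0.55 [0.7702 0.1157 0.0464] [267. 146.]
knife 0.7 [ 0.482  -0.3941  0.0152] [442. 239.]
```

View pics/side1.png

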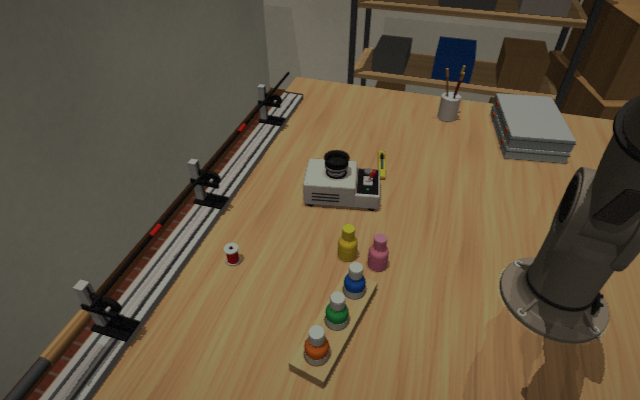

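View pics/top1.png

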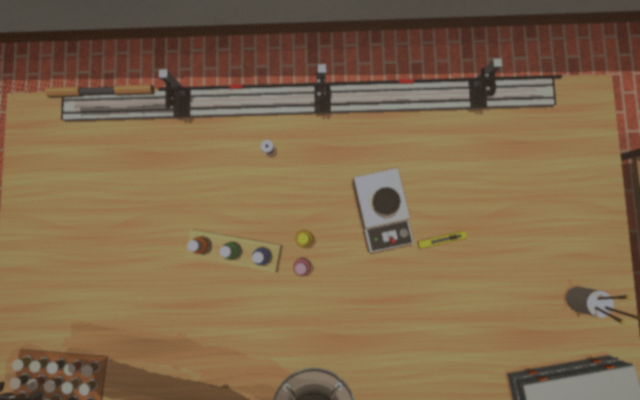

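The blue bottle in the rack is at side (355,280) and top (262,255). It could be confused with the pink one, side (378,253) / top (302,266), the yellow one, side (348,243) / top (304,238), or rack green and orange. The mixer is at side (340,185) and top (383,212). I'll check the choice in one close composite crop.

Run:
```python
from h import *
np.set_printoptions(precision=4,suppress=True)
fs=imaging.grab_frame("side"); ft=imaging.grab_frame("top")
def crop(f,x,y,w,h,s): return cv2.resize(cv2.cvtColor(f["pixels"][y:y+h,x:x+w],cv2.COLOR_RGB2BGR),None,fx=s,fy=s,interpolation=cv2.INTER_CUBIC)
a=np.hstack([crop(ft,340,160,80,100,4),crop(fs,295,140,100,100,4)])
b=np.hstack([crop(ft,180,220,106,50,4)[:, :424],crop(fs,290,260,74,50,4)])[:,:720]
a=np.clip(a.astype(float)*1.3,0,255).astype(np.uint8);b=np.clip(b.astype(float)*1.3,0,255).astype(np.uint8)
cv2.imwrite("pics/comp.png",np.vstack([a,b[:200]]))
# masks: centroids and hulls
for q in("blue_bottle_center","green_bottle_center","orange_bottle_center"):
  for c,f in(("side",fs),("top",ft)):
    for d in outline_of(q,c)[:2]:
        m=d["region"]; ys,xs=np.nonzero(m); print(q,c,round(d["score"],2),xs.mean(),ys.mean(),len(xs),xs.min(),xs.max(),ys.min(),ys.max())
for q in("mixer","rack","cradle_seat"):
  for c in("side","top"):
    for d in outline_of(q,c)[:1]:
        m=d["region"].astype(np.uint8); cs=max(cv2.findContours(m,0,2)[0],key=cv2.contourArea)
        print(q,c,round(d["score"],2),cv2.minAreaRect(cs),cv2.approxPolyDP(cs,2.5,True)[:,0].tolist())
```

```text
blue_bottle_center side 0.94 347.73406193078324 243.77959927140256 549 338 357 225 260
blue_bottle_center side 0.89 378.55047318611986 253.26813880126184 634 368 389 233 271
blue_bottle_center top 0.83 261.1552346570397 255.76534296028882 277 252 271 247 264
blue_bottle_center top 0.71 301.54468085106384 266.84255319148934 235 293 310 259 275
green_bottle_center side 0.84 337.09959072305594 311.7476125511596 733 326 348 291 330
green_bottle_center side 0.28 372.3 173.8 20 370 374 171 177
green_bottle_center top 0.53 230.6012658227848 250.14556962025316 316 219 241 242 259
orange_bottle_center side 0.79 316.83890214797134 346.5369928400955 838 305 329 325 365
orange_bottle_center side 0.55 336.6097046413502 160.79113924050634 474 325 349 150 172
orange_bottle_center top 0.89 198.90651558073654 244.60056657223797 353 186 211 236 253
mixer side 0.93 ((342.5828552246094, 178.85580444335938), (77.94538116455078, 57.59666442871094), 4.5377726554870605) [[309, 159], [303, 185], [305, 203], [367, 207], [371, 210], [378, 207], [378, 169], [360, 168], [343, 150], [331, 150], [322, 158]]
mixer top 0.62 ((267.5, 147.0), (15.652474403381348, 11.62755298614502), 63.43495178222656) [[262, 141], [263, 151], [271, 154], [274, 151], [271, 142]]
rack top 0.6 ((232.60401916503906, 249.92800903320312), (92.93099975585938, 28.08501625061035), 10.30484676361084) [[190, 230], [188, 240], [204, 234], [210, 237], [212, 246], [203, 254], [187, 248], [185, 254], [276, 269], [278, 244]]
cradle_seat side 0.87 ((336.5, 160.5), (23.0, 25.0), 90.0) [[326, 152], [324, 166], [328, 171], [347, 169], [347, 152], [339, 149]]
```

View pics/comp.png

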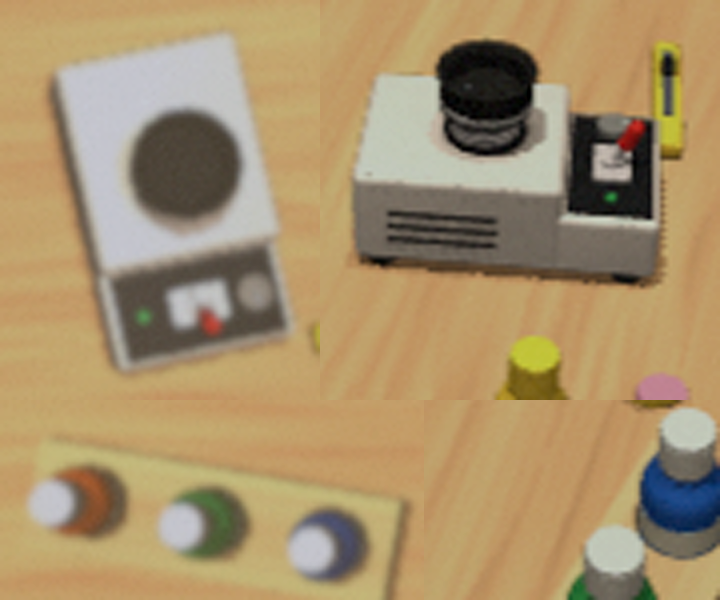

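The composite shows the blue bottle in the rack, with its cap at top (257.8,257.3) and side (356,267.5). The red toggle leans to the front, with its tip at top (392.5,241) and side (374.2,172.5). The ring is at top (386.3,201) and side (337,155.5).

Run:
```python
from h import *
np.set_printoptions(precision=4,suppress=True)
fs=imaging.grab_frame("side"); ft=imaging.grab_frame("top")
T=lambda X,Y:(340+X/4-.375,160+Y/4-.375)
S=lambda X,Y:(295+(X-320)/4-.375,140+Y/4-.375)
for n,a,b in(("bluecap",(257.4,256.9),(355.6,267.1)),("greencap",(224.9,251.4),(337.1,297.1)),("tip",T(210,324),S(637,128)),("rim",T(185,164),S(488,62))):
    print(n,*tri([ray(ft,*a),ray(fs,*b)]))
print("orange z.1115",atz(ft,192.9,245.4,.112), "blue",atz(ft,257.4,256.9,.112),"rim.139",atz(ft,*T(185,164),.139),atz(fs,*S(488,62),.139))
H=np.array([atz(ft,*T(*p),.085) for p in((57,73),(232,36),(275,236),(103,275))])
Hs=np.array([atz(fs,*S(*p),.085) for p in((376,74),(569,88),(566,193),(358,182))])
for H in(H,Hs): print(H,"len",[np.linalg.norm(H[i]-H[i-1]) for i in range(4)],"centre",H.mean(0))
```

```text
bluecap [0.4482 0.1355 0.1076] [np.float64(0.0005349059574965359), np.float64(0.0005349059574965164)]
greencap [0.4657 0.2237 0.108 ] [np.float64(0.0010603796500549757), np.float64(0.001060379650054918)]
tip [ 0.482  -0.2323  0.0939] [np.float64(6.292083622771743e-05), np.float64(6.292083622779377e-05)]
rim [ 0.5882 -0.2113  0.1438] [np.float64(0.0005061696403847059), np.float64(0.0005061696403849215)]
orange z.1115 [0.483  0.3095 0.112 ] blue [0.4479 0.1346 0.112 ] rim.139 [ 0.5881 -0.2123  0.139 ] [ 0.5904 -0.2178  0.139 ]
[[ 0.6601 -0.1345  0.085 ]
 [ 0.6829 -0.2583  0.085 ]
 [ 0.5415 -0.2816  0.085 ]
 [ 0.5176 -0.1615  0.085 ]] len [np.float64(0.14497594723406754), np.float64(0.12585632792278728), np.float64(0.1432874405207267), np.float64(0.12244913588903561)] centre [ 0.6005 -0.2089  0.085 ]
[[ 0.6862 -0.2513  0.085 ]
 [ 0.5422 -0.2771  0.085 ]
 [ 0.5158 -0.1567  0.085 ]
 [ 0.6578 -0.1254  0.085 ]] len [np.float64(0.1290661260957798), np.float64(0.14629428355253193), np.float64(0.12319365179367753), np.float64(0.14540053817100146)] centre [ 0.6005 -0.2026  0.085 ]
```

carry_out(offset=[[-0.87, -0.713, 0], [-0.87, -0.713, 0], [-0.87, -0.713, 0], [-0.87, -0.713, 0], [-0.87, -0.713, 0], [-0.87, -0.713, 0], [-0.87, -0.713, 0], [-0.87, -0.713, 0]], turn=[[0, 0, 0.754], [0, 0, 0.754], [0, 0, 0.754], [0, 0, 0.754], [0, 0, 0.754], [0, 0, 0.754], [0, 0, 0.754], [0, 0, 0.754]], hand=1)

```text
clock: 2.6
tcp_pos: [0.4052, 0.3299, 0.2457]
orientation: [-2.008, -2.416, -0.002]
contact_force: [0.1, 0.8, -0.7]
grip_width: 0.0001
```

```bash
cat >> h.py <<'E'
from scipy.spatial.transform import Rotation as Ro
def plan(p,xang):
    o=r.get_obs(); R=Ro.from_rotvec(o["orientation"]); a=np.radians(xang)
    x=np.array([np.cos(a),np.sin(a),0]); z=np.array([0,0,-1.]); T=Ro.from_matrix(np.column_stack([x,np.cross(z,x),z]))
    d=R.inv().apply(np.array(p)-o["tcp_pos"]); t=(R.inv()*T).as_rotvec()
    c,s=R.as_matrix()[:2,0]
    print("t%.2f"%o["clock"],"tcp",np.round(o["tcp_pos"],4),"xang %.1f"%np.degrees(np.arctan2(s,c)),"F",np.round(o["contact_force"],1),"w %.4f"%o["grip_width"],"| shift",np.round(d/.5,4),"turn",np.round(t/1.5,4),"dist %.3f"%np.linalg.norm(d))
MX=np.array([np.cos(.19),np.sin(.19),0]); MY=np.array([-MX[1],MX[0],0]); M0=np.array([.588,-.213,0])
def mix(x,y,z): return M0+x*MX+y*MY+[0,0,z]
E
python3 -c "
from h import *
plan(mix(-.15,0,.22),100.9)"
```

```text
t2.60 tcp [0.4052 0.3299 0.2457] xang 100.5 F [ 0.1  0.8 -0.7] w 0.0001 | shift [-1.1361 -0.1392  0.0504] turn [ 0.0004 -0.0005 -0.0042] dist 0.573
```

carry_out(offset=[[-0.1, 0.04, 0], [-0.2, 0.08, 0], [-0.3, 0.1, 0], [-0.4, 0.1, 0], [-0.5, 0.1, 0], [-0.6, 0.085, 0], [-0.7, 0.05, 0], [-0.8, 0.01, 0]], turn=[[0, 0, 0], [0, 0, 0], [0, 0, 0], [0, 0, 0], [0, 0, 0], [0, 0, 0], [0, 0, 0], [0, 0, 0]])

```text
clock: 3.4
tcp_pos: [0.4871, -0.0473, 0.2456]
orientation: [2.002, 2.42, 0.001]
contact_force: [0.8, 0.7, 0.3]
grip_width: -0.0003
```

```bash
python3 -c "
from h import *
plan(mix(-.15,0,.16),100.9);plan(mix(-.15,0,.097),100.9)"
```

```text
t3.40 tcp [ 0.4871 -0.0473  0.2456] xang 100.8 F [0.8 0.7 0.3] w -0.0003 | shift [-0.3638 -0.1642  0.1712] turn [ 0.0007  0.0001 -0.001 ] dist 0.217
t3.40 tcp [ 0.4871 -0.0473  0.2456] xang 100.8 F [0.8 0.7 0.3] w -0.0003 | shift [-0.3638 -0.1644  0.2972] turn [ 0.0007  0.0001 -0.001 ] dist 0.249
```

carry_out(offset=[[-0.09, -0.05, 0.05], [-0.18, -0.1, 0.1], [-0.26, -0.15, 0.15], [-0.34, -0.165, 0.17], [-0.35, -0.165, 0.17], [-0.35, -0.165, 0.17]], turn=[[0, 0, 0], [0, 0, 0], [0, 0, 0], [0, 0, 0], [0, 0, 0], [0, 0, 0]])

```text
clock: 4.0
tcp_pos: [0.4379, -0.2353, 0.16]
orientation: [2.008, 2.416, -0.002]
contact_force: [0.4, 0.4, 0.3]
grip_width: 0.0003
```

```bash
python3 -c "
from h import *
plan(mix(-.145,0,.097),100.9)
f=imaging.grab_frame('wrist'); save(f,'w1.png')
for q in ('switch_tip','cradle_seat','mixer'):
  for d in look_for(q,'wrist')[:2]: print(q,round(d['score'],2),toworld(f,d['xyz']).round(4))
"
```

```text
t4.00 tcp [ 0.4379 -0.2353  0.16  ] xang 100.5 F [0.4 0.4 0.3] w 0.0003 | shift [-0.0127  0.0134  0.1259] turn [-0.0007  0.0006 -0.0042] dist 0.064
switch_tip 0.59 [ 0.4829 -0.2271  0.095 ]
cradle_seat 0.86 [ 0.5834 -0.2124  0.1275]
```

View pics/w1.png

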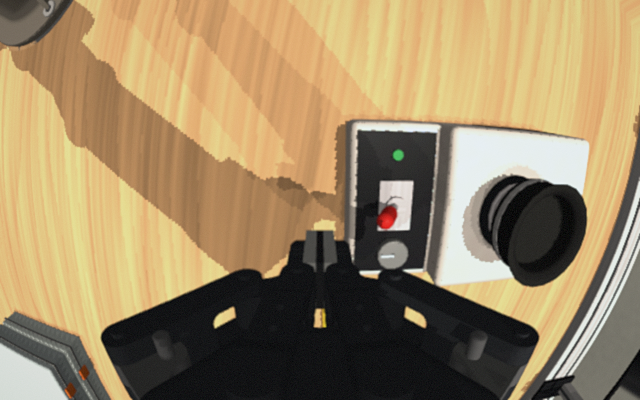

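The closed jaws are at (320,240). The red toggle at (387,216) leans towards me, which agrees with the triangulated tip. I'll go down in front of it and then push.

carry_out(offset=[[-0.006, 0.01, 0.06], [-0.006, 0.01, 0.126], [-0.006, 0.01, 0.126], [-0.006, 0.01, 0.126]], turn=[[0, 0, 0], [0, 0, 0], [0, 0, 0], [0, 0, 0]])

```text
clock: 4.6
tcp_pos: [0.4445, -0.2337, 0.0977]
orientation: [-2.0, -2.422, 0.0]
contact_force: [0.5, -0.6, -0.1]
grip_width: -0.0002
```

```bash
python3 -c "
from h import *
plan(mix(-.104,.003,.097),100.9)"
```

```text
t4.60 tcp [ 0.4445 -0.2337  0.0977] xang 100.9 F [ 0.5 -0.6 -0.1] w -0.0002 | shift [-0.0075  0.0817  0.0013] turn [-0.0005 -0.0004  0.    ] dist 0.041
```

carry_out(offset=[[0, 0.015, 0], [0, 0.03, 0], [0, 0.04, 0], [0, 0.05, 0], [0, 0.06, 0], [0, 0.07, 0], [0, 0.08, 0], [0, 0.08, 0]], turn=[[0, 0, 0], [0, 0, 0], [0, 0, 0], [0, 0, 0], [0, 0, 0], [0, 0, 0], [0, 0, 0], [0, 0, 0]])

```text
clock: 5.4
tcp_pos: [0.4848, -0.2269, 0.0972]
orientation: [2.0, 2.421, 0.0]
contact_force: [0.0, 0.2, -0.5]
grip_width: -0.0
```

```bash
python3 -c "
from h import *
plan(mix(-.104,.003,.097),100.9)
f=imaging.grab_frame('wrist'); save(f,'w2.png',(300,100,620,300),2)
fs=imaging.grab_frame('side'); save(fs,'s2.png',(295,110,395,220),5)
"
```

```text
t5.40 tcp [ 0.4848 -0.2269  0.0972] xang 100.9 F [ 0.   0.2 -0.5] w -0.0000 | shift [-0.0058 -0.0001  0.0005] turn [ 0.0005  0.0004 -0.0003] dist 0.003
```

View pics/w2.png

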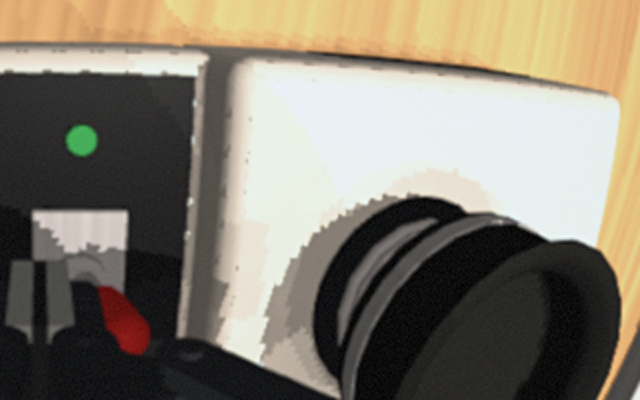

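The toggle now leans back (crop (125,325)), but there is no stop force yet. I'll push a few mm further in small steps.

carry_out(offset=[[0, 0.004, 0], [0, 0.008, 0], [0, 0.008, 0]], turn=[[0, 0, 0], [0, 0, 0], [0, 0, 0]])

```text
clock: 5.8
tcp_pos: [0.4874, -0.2263, 0.0971]
orientation: [-2.002, -2.421, 0.001]
contact_force: [-1.9, -1.5, -0.1]
grip_width: 0.0001
```

```bash
python3 -c "
from h import *
plan(mix(-.104,.003,.097),100.9)"
```

```text
t5.80 tcp [ 0.4874 -0.2263  0.0971] xang 100.8 F [-1.9 -1.5 -0.1] w 0.0001 | shift [-0.0059 -0.0053  0.0002] turn [-0.0004 -0.0001 -0.0009] dist 0.004
```

carry_out(offset=[[0, 0.004, 0], [0, 0.008, 0], [0, 0.008, 0]], turn=[[0, 0, 0], [0, 0, 0], [0, 0, 0]])

```text
clock: 6.1
tcp_pos: [0.4907, -0.2256, 0.0971]
orientation: [-2.001, -2.42, 0.001]
contact_force: [-4.6, -1.2, -0.2]
grip_width: 0.0003
```

```bash
python3 -c "
from h import *
plan(mix(-.104,.003,.097),100.9)"
```

```text
t6.10 tcp [ 0.4907 -0.2256  0.0971] xang 100.8 F [-4.6 -1.2 -0.2] w 0.0003 | shift [-0.006  -0.0121  0.0001] turn [-0.0011 -0.0004 -0.0011] dist 0.007
```

carry_out(offset=[[0, 0.004, 0], [0, 0.006, 0], [0, 0.006, 0]], turn=[[0, 0, 0], [0, 0, 0], [0, 0, 0]])

```text
clock: 6.4
tcp_pos: [0.4911, -0.2256, 0.0968]
orientation: [-2.001, -2.415, 0.004]
contact_force: [-11.9, -2.5, 4.6]
grip_width: -0.0001
```

carry_out(offset=[[0, -0.03, 0], [0, -0.06, 0], [0, -0.09, -0.05], [0, -0.1, -0.13], [0, -0.1, -0.2], [0, -0.1, -0.2]], turn=[[0, 0, 0], [0, 0, 0], [0, 0, 0], [0, 0, 0], [0, 0, 0], [0, 0, 0]])

```text
clock: 7.0
tcp_pos: [0.4476, -0.236, 0.2016]
orientation: [1.998, 2.414, 0.008]
contact_force: [0.8, -0.8, -0.1]
grip_width: 0.0001
```

Run:
```python
from h import *
plan([.449,.1355,.2],78.8)
f=imaging.grab_frame('wrist'); fs=imaging.grab_frame('side'); ft=imaging.grab_frame('top')
def crop(f,x,y,w,h,s): return cv2.resize(cv2.cvtColor(f["pixels"][y:y+h,x:x+w],cv2.COLOR_RGB2BGR),None,fx=s,fy=s,interpolation=cv2.INTER_CUBIC)
cv2.imwrite("pics/comp2.png",np.hstack([crop(f,340,120,100,100,4),crop(fs,295,130,100,100,4)]))
for c,g in(("wrist",f),("side",fs)):
  for d in look_for('switch_tip',c)[:2]: print(c,round(d['score'],2),toworld(g,d['xyz']).round(4))
print("exp on",mix(-.079,0,.095),"off",mix(-.109,0,.095))
```

```text
t7.00 tcp [ 0.4476 -0.236   0.2016] xang 100.8 F [ 0.8 -0.8 -0.1] w 0.0001 | shift [0.7293 0.1416 0.0022] turn [0.0064 0.001  0.2557] dist 0.371
wrist 0.7 [ 0.5029 -0.2207  0.089 ]
side 0.61 [ 0.5048 -0.2231  0.0925]
side 0.32 [0.4546 0.2699 0.0236]
exp on [ 0.51042167 -0.22791985  0.095     ] off [ 0.48096154 -0.23358562  0.095     ]
```

View pics/comp2.png

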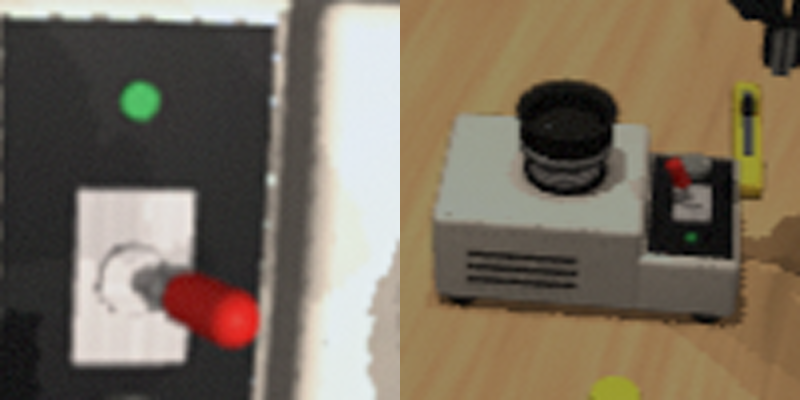

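Force jumped to 12 N, so it is at the stop. The toggle is clearly leaning back, with its tip near crop (240,318) from the wrist and (678,172) from the side. Next is the blue bottle.

carry_out(offset=[[0.09, 0.03, 0], [0.18, 0.06, 0], [0.27, 0.1, 0], [0.36, 0.12, 0], [0.45, 0.13, 0], [0.54, 0.14, 0], [0.63, 0.14, 0], [0.69, 0.14, 0]], turn=[[0, 0, 0], [0, 0, 0], [0, 0, 0.05], [0.006, 0.001, 0.1], [0.006, 0.001, 0.15], [0.006, 0.001, 0.2], [0.006, 0.001, 0.255], [0.006, 0.001, 0.255]], hand=0)

```text
clock: 8.05
tcp_pos: [0.4479, 0.1207, 0.1961]
orientation: [-2.419, -1.993, 0.012]
contact_force: [0.2, -0.2, 0.2]
grip_width: 0.0854
```

carry_out(offset=[[0, 0, 0], [0, 0, 0]], turn=[[0, 0, 0], [0, 0, 0]])

```text
clock: 8.25
tcp_pos: [0.4487, 0.1177, 0.1964]
orientation: [-2.419, -1.994, 0.012]
contact_force: [0.1, -1.3, 0.5]
grip_width: 0.0852
```

Run:
```python
from h import *
plan([.4485,.1355,.2],78.8)
f=imaging.grab_frame('wrist'); save(f,"w3.png"); print({k:np.round(v,3).tolist() for k,v in f.items() if k!="pixels"})
for q in("blue_bottle_center","green_bottle_center"):
  for d in look_for(q,'wrist')[:3]: print(q,round(d['score'],2),toworld(f,d['xyz']).round(4))
```

```text
t8.25 tcp [0.4487 0.1177 0.1964] xang 79.0 F [ 0.1 -1.3  0.5] w 0.0852 | shift [ 0.0349 -0.0074 -0.0071] turn [-0.0068  0.0012  0.0025] dist 0.018
{'fx': 309.707, 'fy': 309.707, 'cx': 319.49, 'cy': 194.041, 'R': [[0.981, -0.192, -0.009], [-0.182, -0.946, 0.266], [-0.06, -0.26, -0.964]], 't': [-0.416, 0.173, 0.389]}
blue_bottle_center 0.94 [0.4479 0.1489 0.1116]
blue_bottle_center 0.81 [0.4951 0.0308 0.0624]
green_bottle_center 0.57 [0.4639 0.2195 0.1091]
```

View pics/w3.png

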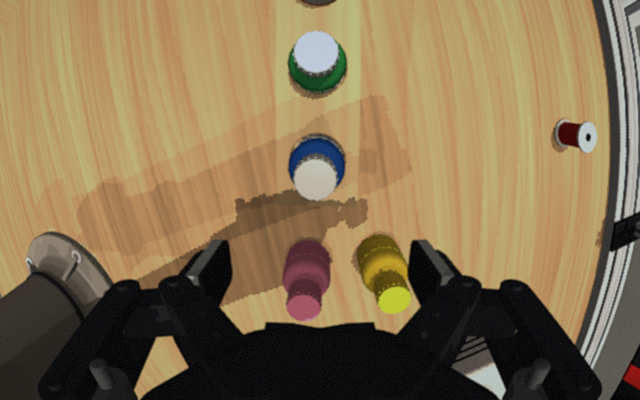

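The blue cap top is at (315,180) and the green cap at (316,51). The rack lies straight ahead of the jaws.

```bash
cat >> h.py <<'E'
def fray(f,u,v):
    a=np.array([(u-f["cx"])/f["fx"],(v-f["cy"])/f["fy"]]); th=np.linalg.norm(a); R=np.array(f["R"])
    c=np.r_[a/max(th,1e-9)*np.sin(th),np.cos(th)]; return -R.T@np.array(f["t"]),R.T@c
E
python3 - <<'E'
from h import *
f=imaging.grab_frame('wrist');ft=imaging.grab_frame('top');fs=imaging.grab_frame('side')
for n,w,t,s in(("blue",(315,180),(257.4,256.9),(355.6,267.1)),("green",(316,51),(224.9,251.4),(337.1,297.1))):
    o,d=fray(f,*w); print(n,"z.112:",(o+d*(.112-o[2])/d[2]).round(4),"wrist+top+side",*[np.round(x,4) for x in tri([(o,d),ray(ft,*t),ray(fs,*s)])])
E
```

```text
blue z.112: [0.4491 0.1366 0.112 ] wrist+top+side [0.4484 0.1355 0.1075] [0.0004 0.0007 0.0003]
green z.112: [0.4675 0.2248 0.112 ] wrist+top+side [0.4663 0.2244 0.1088] [0.0017 0.0019 0.0003]
```

carry_out(offset=[[0.035, -0.007, 0], [0.035, -0.007, 0.06], [0.035, -0.007, 0.13], [0.035, -0.007, 0.18], [0.035, -0.007, 0.199], [0.035, -0.007, 0.199], [0.035, -0.007, 0.199]], turn=[[-0.007, 0.001, 0], [-0.007, 0.001, 0], [-0.007, 0.001, 0], [-0.007, 0.001, 0], [-0.007, 0.001, 0], [-0.007, 0.001, 0], [-0.007, 0.001, 0]])

```text
clock: 9.25
tcp_pos: [0.4492, 0.1354, 0.0987]
orientation: [2.426, 1.995, 0.005]
contact_force: [0.2, -0.2, 0.1]
grip_width: 0.0855
```

```bash
python3 -c "
from h import *
plan([.4488,.136,.097],78.8)"
```

```text
t9.25 tcp [0.4492 0.1354 0.0987] xang 78.9 F [ 0.2 -0.2  0.1] w 0.0855 | shift [ 0.001  -0.0009  0.0033] turn [ 0.0016 -0.0013  0.0007] dist 0.002
```

Well placed. Now close.

carry_out(offset=[[0, 0, 0], [0, 0, 0], [0, 0, 0], [0, 0, 0], [0, 0, 0], [0, 0, 0], [0, 0, 0], [0, 0, 0]], turn=[[0, 0, 0], [0, 0, 0], [0, 0, 0], [0, 0, 0], [0, 0, 0], [0, 0, 0], [0, 0, 0], [0, 0, 0]], hand=1, force=60)

```text
clock: 10.05
tcp_pos: [0.4486, 0.1359, 0.0985]
orientation: [-2.425, -1.996, -0.004]
contact_force: [-1.8, -0.4, 7.9]
grip_width: 0.0295
```

carry_out(offset=[[0, 0, -0.03], [0, 0, -0.07], [0, 0, -0.13], [0, 0, -0.19], [0, 0, -0.25], [0, 0, -0.3], [0, 0, -0.3]], turn=[[0, 0, 0], [0, 0, 0], [0, 0, 0], [0, 0, 0], [0, 0, 0], [0, 0, 0], [0, 0, 0]])

```text
clock: 10.75
tcp_pos: [0.4498, 0.1361, 0.2508]
orientation: [2.425, 1.996, 0.013]
contact_force: [-0.0, 0.9, -0.7]
grip_width: 0.0294
```

```bash
python3 -c "
from h import *
plan(mix(0,0,.26),78.8)
f=imaging.grab_frame('wrist');fs=imaging.grab_frame('side');save(fs,'s4.png',(300,200,400,300),5)
plan(mix(0,0,.26),56)"
```

```text
t10.75 tcp [0.4498 0.1361 0.2508] xang 78.9 F [-0.   0.9 -0.7] w 0.0294 | shift [-0.6319  0.4056 -0.0199] turn [ 0.0036 -0.004   0.0013] dist 0.376
t10.85 tcp [0.4479 0.1356 0.2478] xang 78.9 F [-0.3 -0.2 -2.1] w 0.0295 | shift [-0.6304  0.4089 -0.0252] turn [ 0.0007 -0.0016  0.2668] dist 0.376
```

carry_out(offset=[[-0.08, 0.03, -0.02], [-0.17, 0.06, -0.025], [-0.26, 0.09, -0.025], [-0.35, 0.12, -0.025], [-0.44, 0.15, -0.025], [-0.53, 0.18, -0.025], [-0.62, 0.21, -0.025], [-0.7, 0.23, -0.025]], turn=[[0, 0, 0], [0, 0, 0], [0, 0, 0], [0, 0, 0], [0, 0, 0], [0, 0, 0], [0, 0, 0], [0, 0, 0]])

```text
clock: 11.65
tcp_pos: [0.4929, -0.2322, 0.2583]
orientation: [-2.425, -1.995, 0.001]
contact_force: [0.3, -0.3, -1.3]
grip_width: 0.0296
```

carry_out(offset=[[-0.04, 0.01, 0], [-0.04, 0.01, 0], [-0.04, 0.01, 0]], turn=[[0, 0, 0], [0, 0, 0], [0, 0, 0]])

```text
clock: 11.95
tcp_pos: [0.4938, -0.2504, 0.2585]
orientation: [-2.425, -1.994, -0.0]
contact_force: [0.5, 1.0, -2.2]
grip_width: 0.0293
```

Run:
```python
from h import *
plan(mix(0,0,.26),78.8)
f=imaging.grab_frame('wrist'); save(f,"w5.png"); np.save("w5.npy",f,allow_pickle=True)
for q in("cradle_seat","blue_bottle_center","switch_tip"):
  for d in look_for(q,'wrist')[:2]: print(q,round(d['score'],2),toworld(f,d['xyz']).round(4))
```

```text
t11.95 tcp [ 0.4938 -0.2504  0.2585] xang 78.8 F [ 0.5  1.  -2.2] w 0.0293 | shift [ 0.1097  0.1704 -0.0032] turn [-0.0011 -0.0009  0.0005] dist 0.101
cradle_seat 0.96 [ 0.5891 -0.2105  0.1204]
cradle_seat 0.56 [ 0.5056 -0.2243  0.0914]
blue_bottle_center 0.94 [ 0.4948 -0.236   0.2582]
switch_tip 0.76 [ 0.5047 -0.2205  0.0941]
```

View pics/w5.png

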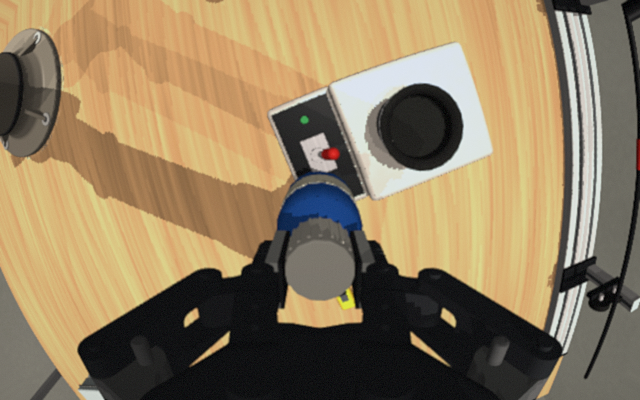

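The bottle hangs upright in the grip, the toggle is on, and the ring rim is around (424,125). I'll fit the rim circle.

Run:
```python
from h import *
from scipy.optimize import least_squares
f=np.load("w5.npy",allow_pickle=True).item()
g=cv2.cvtColor(f["pixels"],cv2.COLOR_RGB2GRAY); m=np.zeros_like(g); cv2.circle(m,(420,125),56,255,-1)
for th in (60,90):
    b=((g<th)&(m>0)).astype(np.uint8)
    c=max(cv2.findContours(b,0,cv2.CHAIN_APPROX_NONE)[0],key=cv2.contourArea)[:,0]
    print(th,cv2.fitEllipse(c),c.min(0),c.max(0))
    for cond in (c[:,0]>410, c[:,0]>430):
      p=[]
      for u,v in c[cond]:
        o,d=fray(f,u,v); p.append((o+d*(.139-o[2])/d[2])[:2])
      p=np.array(p); s=least_squares(lambda q:np.linalg.norm(p-q[:2],axis=1)-.038,[.588,-.213],loss="soft_l1",f_scale=.001)
      s2=least_squares(lambda q:np.linalg.norm(p-q[:2],axis=1)-q[2],[.588,-.213,.038],loss="soft_l1",f_scale=.001)
      print(s.x,s.cost,s2.x)
# bottle cap position in hand and bottle body
o,d=fray(f,319.5,266); z=.2585+.0115; print("cap top est",o+d*(z-o[2])/d[2], "tcp",r.get_obs()["tcp_pos"])
```

```text
60 ((420.2274169921875, 126.43067932128906), (82.48373413085938, 84.39153289794922), 149.0052490234375) [377  84] [462 169]
[ 0.58545216 -0.20949684] 9.893051524206385e-05 [ 0.58859149 -0.21000985  0.03538468]
[ 0.58547674 -0.20949784] 2.4718581106320672e-05 [ 0.58845907 -0.20995442  0.03549183]
90 ((419.92999267578125, 126.3906021118164), (83.71861267089844, 85.49032592773438), 139.1475067138672) [376  84] [462 169]
[ 0.5858927  -0.20960511] 8.031872835933176e-05 [ 0.58858326 -0.20996977  0.03577787]
[ 0.58590475 -0.2096099 ] 2.1045710069723993e-05 [ 0.58855692 -0.20997157  0.03579693]
cap top est [ 0.49433564 -0.24574998  0.27      ] tcp [ 0.49486542 -0.24909483  0.25953942]
```

carry_out(offset=[[0.05, 0.08, -0.003], [0.1, 0.15, -0.003], [0.112, 0.17, -0.003], [0.112, 0.17, -0.003], [0.112, 0.17, -0.003], [0.112, 0.17, -0.003]], turn=[[-0.001, -0.001, 0], [-0.001, -0.001, 0], [-0.001, -0.001, 0], [-0.001, -0.001, 0], [-0.001, -0.001, 0], [-0.001, -0.001, 0]])

```text
clock: 12.75
tcp_pos: [0.5874, -0.2131, 0.2619]
orientation: [2.426, 1.993, 0.002]
contact_force: [0.5, 0.3, -1.2]
grip_width: 0.0294
```

Run:
```python
from h import *
plan([.588,-.2115,.225],78.8)
f=imaging.grab_frame('wrist'); fs=imaging.grab_frame('side')
def crop(f,x,y,w,h,s): return cv2.resize(cv2.cvtColor(f["pixels"][y:y+h,x:x+w],cv2.COLOR_RGB2BGR),None,fx=s,fy=s,interpolation=cv2.INTER_CUBIC)
cv2.imwrite("pics/c6.png",np.hstack([crop(f,220,80,200,240,2),crop(fs,290,90,80,96,5)]))
```

```text
t12.75 tcp [ 0.5874 -0.2131  0.2619] xang 78.8 F [ 0.5  0.3 -1.2] w 0.0294 | shift [0.0034 0.0005 0.0738] turn [ 0.0016  0.0002 -0.    ] dist 0.037
```

View pics/c6.png

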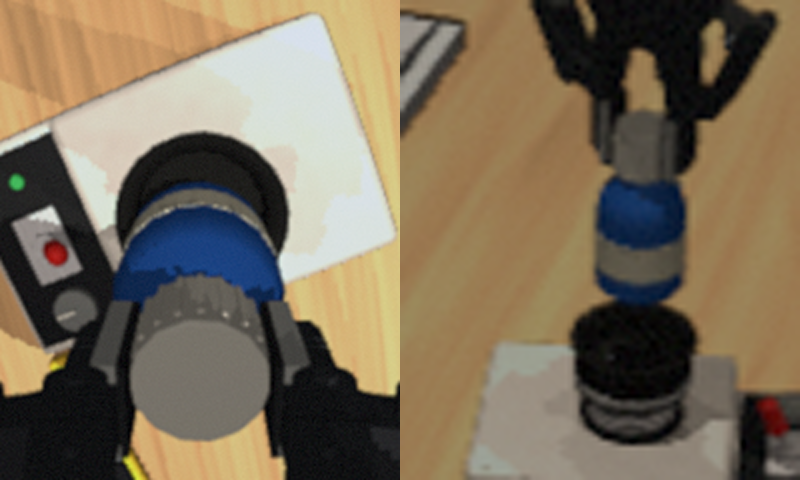

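Ring and bottle line up within about 1.5 mm: ring centre vs bottle axis is 202 vs 198 in the wrist half and about 633 vs 636 in the side half. I'll lower it slowly.

carry_out(offset=[[0.003, 0.001, 0.03], [0.003, 0.001, 0.06], [0.003, 0.001, 0.075], [0.003, 0.001, 0.085], [0.003, 0.001, 0.085]], turn=[[0.001, 0, 0], [0.001, 0, 0], [0.001, 0, 0], [0.001, 0, 0], [0.001, 0, 0]])

```text
clock: 13.35
tcp_pos: [0.5893, -0.2106, 0.2181]
orientation: [-2.426, -1.996, 0.001]
contact_force: [0.6, 0.0, -0.4]
grip_width: 0.0293
```

carry_out(offset=[[0, 0, 0.004], [0, 0, 0.008], [0, 0, 0.012], [0, 0, 0.016], [0, 0, 0.018], [0, 0, 0.018]], turn=[[0, 0, 0], [0, 0, 0], [0, 0, 0], [0, 0, 0], [0, 0, 0], [0, 0, 0]])

```text
clock: 13.95
tcp_pos: [0.5897, -0.2107, 0.2101]
orientation: [2.425, 1.996, 0.001]
contact_force: [0.2, 0.6, -1.4]
grip_width: 0.0291
```

```bash
python3 -c "
from h import *
plan([.588,-.2115,.2055],78.8)"
```

```text
t13.95 tcp [ 0.5897 -0.2107  0.2101] xang 78.9 F [ 0.2  0.6 -1.4] w 0.0291 | shift [-0.0023 -0.0031  0.0092] turn [0.0008 0.0001 0.0014] dist 0.005
```

carry_out(offset=[[0, 0, 0.003], [0, 0, 0.006], [0, 0, 0.009], [0, 0, 0.011], [0, 0, 0.011]], turn=[[0, 0, 0], [0, 0, 0], [0, 0, 0], [0, 0, 0], [0, 0, 0]])

```text
clock: 14.45
tcp_pos: [0.5898, -0.2109, 0.2051]
orientation: [2.425, 1.995, 0.002]
contact_force: [-2.9, 1.4, 4.5]
grip_width: 0.0297
```

carry_out(offset=[[0, 0, 0.002], [0, 0, 0.004], [0, 0, 0.004], [0, 0, 0.004]], turn=[[0, 0, 0], [0, 0, 0], [0, 0, 0], [0, 0, 0]])

```text
clock: 14.85
tcp_pos: [0.5899, -0.2109, 0.2034]
orientation: [2.425, 1.995, 0.002]
contact_force: [-2.3, 0.5, 5.3]
grip_width: 0.0291
```

carry_out(offset=[[0, -0.002, 0.002], [0, -0.003, 0.004], [0, -0.003, 0.006], [0, -0.003, 0.008], [0, -0.003, 0.009], [0, -0.003, 0.009]], turn=[[0, 0, 0], [0, 0, 0], [0, 0, 0], [0, 0, 0], [0, 0, 0], [0, 0, 0]])

```text
clock: 15.45
tcp_pos: [0.5895, -0.2109, 0.1996]
orientation: [2.423, 1.994, 0.004]
contact_force: [-0.6, 1.5, 7.8]
grip_width: 0.0291
```

```bash
python3 -c "
from h import *
F=[]
for i in range(6):
  fs=imaging.grab_frame('side'); F.append(r.get_obs()['contact_force'])
print(np.mean(F,0),np.std(F,0)); plan([.588,-.2115,.1975],78.8); save(fs,'s7.png',(290,90,390,190),5)
"
```

```text
[-1.19701704  0.84731631  8.51780507] [0.40582399 0.31838145 0.53909621]
t15.75 tcp [ 0.5895 -0.2109  0.1997] xang 78.9 F [-0.9  0.7  8.9] w 0.0295 | shift [-0.0018 -0.0028  0.0044] turn [0.003  0.0001 0.0013] dist 0.003
```

carry_out(offset=[[0, -0.001, 0.001], [0, -0.001, 0.002], [0, -0.001, 0.003], [0, -0.001, 0.004], [0, -0.001, 0.004], [0, -0.001, 0.004]], turn=[[0.002, 0, 0], [0.002, 0, 0], [0.002, 0, 0], [0.002, 0, 0], [0.002, 0, 0], [0.002, 0, 0]])

```text
clock: 16.35
tcp_pos: [0.5896, -0.2109, 0.1981]
orientation: [2.424, 1.995, 0.003]
contact_force: [-0.4, 0.2, 9.2]
grip_width: 0.0292
```

Run:
```python
from h import *
F=[]
for i in range(8):
  f=imaging.grab_frame('wrist'); F.append(r.get_obs()['contact_force'])
fs=imaging.grab_frame('side')
print(np.mean(F,0),np.std(F,0)); plan([.588,-.2115,.1975],78.8)
def crop(f,x,y,w,h,s): return cv2.resize(cv2.cvtColor(f["pixels"][y:y+h,x:x+w],cv2.COLOR_RGB2BGR),None,fx=s,fy=s,interpolation=cv2.INTER_CUBIC)
cv2.imwrite("pics/c8.png",np.hstack([crop(f,220,80,200,240,2),crop(fs,300,110,80,96,5)]))
for d in look_for('switch_tip','wrist')[:1]: print(toworld(f,d['xyz']).round(4))
```

```text
[-0.39955044  0.63773164  9.26910379] [0.78572551 0.6055546  0.53182904]
t16.80 tcp [ 0.5896 -0.2109  0.1981] xang 78.9 F [-0.3  1.9  9.9] w 0.0292 | shift [-0.0018 -0.0029  0.0011] turn [0.0019 0.0001 0.0014] dist 0.002
[ 0.512  -0.2234  0.0955]
```

View pics/c8.png

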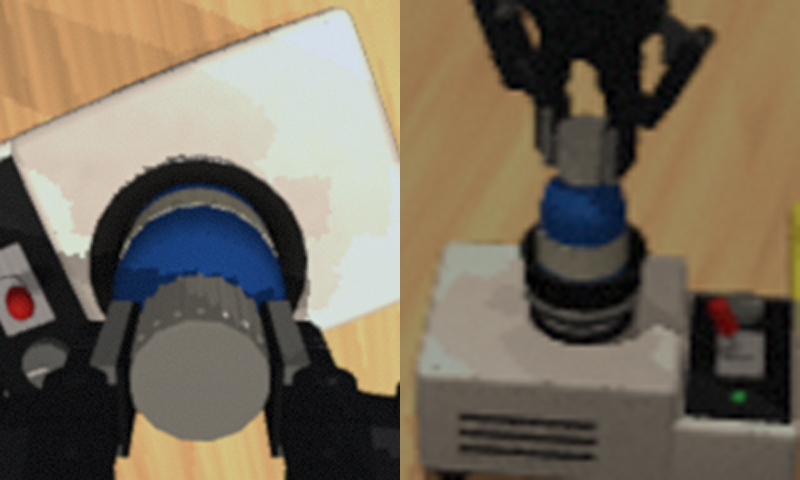

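The bottle is seated upright in the ring at (200,230) in the wrist half, and the toggle is still back. Force and travel both say about 7.4 mm, so I'll add 0.5 mm of margin and hand in.

carry_out(offset=[[0, 0, 0.001], [0, 0, 0.0012], [0, 0, 0.0012], [0, 0, 0.0012]], turn=[[0, 0, 0], [0, 0, 0], [0, 0, 0], [0, 0, 0]])

```text
clock: 17.25
tcp_pos: [0.5896, -0.2109, 0.1975]
orientation: [2.424, 1.995, 0.003]
contact_force: [-0.3, 0.8, 9.8]
grip_width: 0.0294
```

```bash
python3 -c "
from h import *
F=[]
for i in range(6):
  f=imaging.grab_frame('wrist'); F.append(r.get_obs()['contact_force'])
print(np.mean(F,0)); plan([.588,-.2115,.1975],78.8); print(r.hand_in())"
```

```text
[-0.32874571  1.12552007  9.84562359]
t17.55 tcp [ 0.5896 -0.2109  0.1975] xang 78.9 F [-0.7  1.2  9.1] w 0.0294 | shift [-0.0017 -0.0029  0.0001] turn [0.0019 0.0001 0.0014] dist 0.002
the job is handed in; nothing more can be done
None
```

I switched the mixer's toggle on, took the blue bottle out of the rack by its cap, and stood it in the cradle. I pressed it down and handed the job in at about 17.6 s with the bottle still held; no verdict is reported.

**Last checks:**
- **Press depth:** the wrist force was about 9.8 N. Adding roughly 1.3 N for the bottle's weight puts the spring at about 8 mm, and the tool travel of 8 mm agrees. That is past the 6 mm needed and short of the 10 mm stop. I could not read the cradle joint directly.
- **Bottle:** the pictures show it seated upright in the ring. The tool stood about 2 mm from my estimate of the cradle axis, and the grip held at 29 mm.
- **Toggle:** I pushed it until the force jumped to about 12 N, and the last picture still shows it leaning back.
- **Other items:** I did not take a final check picture of the other bottles, the spool or the knife. The arm passed above or clear of them.

**Disagreements:** the triangulated height of the blue cap's top came out at 108 mm against 112 mm from the text, and a fit of the cradle rim gave a 35.8 mm radius against 38 mm. Neither affected the result as far as I could tell.

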